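# Settle a spotting scope on its cone, groove and flat seats and latch it

### The arm

A 6-joint arm with a two-finger parallel gripper is mounted at the origin on the work surface. World frame = base frame: x ahead of the robot, y to its left, z up, the work surface at z = 0. Lengths are in mm, angles in rad, forces in N, time in s.
With the tool pointing down it reaches from about 350 to 925 mm from the base axis. Payload 6.4 kg.
Tool frame: the origin (TCP) lies at the very end of the fingers, on their centre line; the grasp point (between the pads) lies 19 mm behind it; y points along the fingers, x is the direction in which the jaws open and shut, and the axes are right-handed (so a half turn about y gives the same grasp; the last joint's range is limited). The gripper opens to 85 mm and grips with 20 to 120 N. Pads are 22 mm wide; open, the fingers measure 114 mm over their backs; the gripper's body (76 mm by 85 mm) begins 54 mm behind the grasp point. The pads swing forward as they close: fully open they stand 13 mm farther back than shut.
Start: joints at [0.971, 0.245, 1.558, -0, 1.339, -0.174], TCP at [268.481, 591.973, 204.19] pointing down, gripper open.
Joint ranges: [-3.13, 3.13], [-1.02, 2.26], [0.13, 2.54], [-0.95, 4.09], [0.21, 2.88], [-2.74, 2.74]. Speed limits (rad/s): [2.57, 2.57, 3.14, 3.14, 3.14, 3.14].

### API

Orientations are given as a rotation vector (axis times angle).
In Python, from cell import robot, capture, job gives the robot as it stands. The module is installed in compiled form; this text tells all that it offers.
- The arm moves only by the tool drive_tool, never from a script. Its arguments are lists of equal length, an entry for each row: "dr": the turn, a rotation vector about the tool's x, y, z in rad, a list of three; "slide": the shift along the tool's x, y, z in m, a list of three; "gripper": the opening, from 0 (shut) to 1 (fully open). In form: {"dr": [[wx, wy, wz], ...], "slide": [[x, y, z], ...], "gripper": [gripper, ...]}. A call has 1 to 10 rows; each row shifts and turns the pose as measured when the row begins, along the tool's axes as they then stand; what a row does not reach is not made up. A row lasts 1/8 s, in which the tool goes at most 62.5 mm and 10.7 degrees, less where a joint would pass 70% of its speed; a pose out of reach is approached as far as the arm can. A call is refused whole if a number of a shift passes 0.0625 or a number of a turn 0.188, either way. A call with a gripper value outside its range is refused whole. The fingers move at their own pace and stop on an object; the grip force is fixed at half the most. Time passes only in rows, so rows that do not move let the fingers close. It gives the time, the measured TCP pose, the force and the opening at its end, in the units of the state.
- robot.state(): the state, without advancing time (a new reading comes with each control period).
- capture(name): name is "scene" or "top" or "wrist"; returns a dict with "frame" (480x640x3 uint8, blue, green, red), "fx", "fy", "cx", "cy" (pixels), "rvec" (rotation vector, rad) and "tvec" (3), from world to camera coordinates, as OpenCV has them; the wrist camera has in their place "hand_eye" (4x4, takes a point from camera to tool coordinates, whose origin is the TCP and whose axes are the tool frame's). Camera axes: x right, y down, z forward; pixel columns grow to the right and rows downward; lengths in mm; the calibration is good to about 2 mm. A picture is of the moment at which its call begins: read the wrist's pose just before it. There is no depth.
- job.finish_job(): hands the job in, once; it reports no verdict.
The state is a dict: "clock": time; "qpos": joint angles; "joint_velocities": joint speeds; "effort": joint torques, N m; "eef_pos": TCP position; "orientation": TCP orientation; "wrist_force": force on the tool from outside, world axes, zero at the start; "torque": the same for the moment, N m; "finger_gap": finger opening in mm.
Only numpy, scipy, OpenCV 4.12 (cv2) and the standard library are available. Lean on these libraries where they do the work, as an engineer would, in place of code of your own. Each camera call takes 0.05 s, during which the arm holds its last target. There are 200 camera calls.

### The job

Pick the spotting scope up off the cork mat, keep it upright, and set it gently on the steel demonstration stand so that its three ball feet are fully home in their seats: the front foot down in the conical cup, the left foot in the groove, the right foot on the flat pad. The cup and the groove can be clamped anywhere in their slots, so find them by feel and never press hard on the stand. When all three feet are home, swing the hold-down latch shut over the mounting plate, let go and leave the scope standing there.

Things in the scene. Friction and masses are not known exactly. Their poses are not given: they have to be found in the camera images.
- scope_center (a point): Grasp point of the loose spotting scope, about 0.6 kg, balanced here: middle of its black flat-sided saddle, 44 mm wide (y), 46 long (x), 58 high, from 20 to 78 mm above the feet's undersides; this point is 50 mm above them. x points along the 200 mm tube to the wide objective, y to its left, z up. Tube 38 mm thick (objective 48), axis 54 mm up, x -105 to 95. Starts upright on a 4 mm cork mat.
- foot_front (a point): Centre of the front ball foot, under the objective end: x 50, y 0, z -44 mm from scope_center. All three feet are 12 mm steel balls under a T-shaped aluminium plate, 12 to 20 mm above their undersides: spine 40 mm wide, x -64 to 70; cross bar x -59 to -31, y -54 to 54.
- foot_left (a point): Centre of the rear left ball foot (12 mm): x -45, y 40, z -44 mm from scope_center, scope axes.
- foot_right (a point): Centre of the rear right ball foot (12 mm): x -45, y -40, z -44 mm from scope_center, scope axes.
- stand: Dark steel stand fixed to the counter, base 170 x 160 x 10 mm, with three seats. Origin: centre of its underside, z up, x the way the seated scope points. With cup and groove at mid-slot the seated scope_center is at x 0, y 0, z 86 mm, turned as the stand; with them off the middle the scope sits shifted along x and turned a little about the cup. A ball home in any seat has its centre 42 mm up.
- cup_slot (a point): Middle of the cup's slot, at x 50, y 0, z 40 mm of the stand; axes as the stand. The cup is a cone (mouth 11.8 mm wide, walls 60 degrees from level) in the top of a 30 mm round post, 40 mm up, clamped anywhere within 8 mm along x of this point: its true place is not given. A ball standing on its rim has its centre 46 mm up, 4 mm too high.
- groove_slot (a point): Middle of the groove block's slot, at x -45, y 40, z 40 mm of the stand. The block, 44 (x) by 34 mm (y), top 40 mm up, has a V groove along x (mouth 11.8 mm wide, walls 60 degrees from level) and is clamped anywhere within 5 mm along y of this point: its true place is not given. A ball on its rim has its centre 46 mm up, 4 mm too high.
- flat_pad (a point): Middle of the top of the flat round pad, 42 mm in diameter, at x -45, y -40, z 36 mm of the stand.
- latch (a joint): Hold-down latch (rad): 0 shut, its tongue over the left end of the plate's cross bar; up to 1.6 swung out. Starts open, stays where left (hinge friction 0.06 N m, no spring). Turns about a vertical axis at x -5, y 72 mm of the stand; opens clockwise from above, its arm swinging from the stand's -x to +y. Its tongue passes 2.5 mm over a seated plate and strikes it if the left foot is not home.
- latch_pin (a point): Middle of the latch's upright black grip pin, 12 mm thick, 33 mm long (63 to 96 mm above the counter), 40 mm from the hinge axis, going round with the latch; when shut it is at x -45, y 72 mm of the stand.
Mind the look-alikes: they are no part of the job. Leave any yellow look-alike of the part that bears scope_center alone.

How it is judged:
By the outcome, as a careful person would: the job done as asked, in the order asked, and still so for the second after the job is handed in, with the robot touching nothing.
It also fails if it takes over 72 s, if anything falls off the work surface, if the arm or the gripper's body presses on something with over 40 N, if the wrist force passes 120 N, or if a joint passes its speed limit or range.

## Working session

There is one attempt and no reset: what is moved stays moved. The work goes in short steps, Python scripts to look and compute and a tool call to move; the robot and the scene stay as the last step left them, time stands still between calls to the robot, and variables do not carry over. Pictures are saved under pics/ and viewed, about 8 in all and at most 12, crops included, and the job is handed in when it is done.

Besides the shell and the picture viewer there is one more tool, called after ">>>" as a command line: name --argument value ..., lists and objects as JSON in quotes. drive_tool: Moves the arm, as the interface text tells. Its arguments: {"type":"object","properties":{"dr":{"type":"array","items":{"type":"array","items":{"type":"number"}}},"slide":{"type":"array","items":{"type":"array","items":{"type":"number"}}},"gripper":{"type":"array","items":{"type":"number"}}},"required":["dr","slide","gripper"]}

```bash
mkdir -p pics
cat > h.py <<'E'
import numpy as np, cv2
from cell import robot, capture, job
from scipy.spatial.transform import Rotation as R
def cam(name):
    s=robot.state(); c=capture(name)
    K=np.array([[c['fx'],0,c['cx']],[0,c['fy'],c['cy']],[0,0,1.]])
    if 'hand_eye' in c:
        T=np.eye(4);T[:3,:3]=R.from_rotvec(s['orientation']).as_matrix();T[:3,3]=s['eef_pos']
        M=T@np.array(c['hand_eye'])
    else:
        Rw=R.from_rotvec(np.ravel(c['rvec'])).as_matrix();M=np.eye(4);M[:3,:3]=Rw.T;M[:3,3]=-Rw.T@np.ravel(c['tvec'])
    return c['frame'],K,M
def ray(K,M,u,v,z):
    d=M[:3,:3]@np.linalg.inv(K)@[u,v,1.];o=M[:3,3]
    return o+d*(z-o[2])/d[2]
def proj(K,M,p):
    q=K@(M[:3,:3].T@(np.array(p)-M[:3,3]));return q[:2]/q[2]
E
python3 - <<'E'
from h import *
s=robot.state(); print({k:np.round(v,3) for k,v in s.items()})
print(R.from_rotvec(s['orientation']).as_matrix().round(3))
for n in ['scene','top','wrist']:
    f,K,M=cam(n);cv2.imwrite(f'pics/{n}0.png',f);np.savez(f'pics/{n}0.npz',K=K,M=M);print(n,K[0,0],M.round(2))
E
```

```text
{'clock': np.float64(0.0), 'qpos': array([ 0.971,  0.246,  1.559, -0.   ,  1.339, -0.174]), 'joint_velocities': array([-0.   , -0.001,  0.001, -0.   ,  0.   , -0.002]), 'effort': array([-1.0000e-03, -4.2950e+01, -3.2613e+01, -0.0000e+00,  5.0000e-03,
       -0.0000e+00]), 'eef_pos': array([268.11 , 591.433, 203.084]), 'orientation': array([-1.382, -0.889,  0.892]), 'wrist_force': array([-0.433,  0.712, -0.364]), 'torque': array([-0.021, -0.041, -0.017]), 'finger_gap': np.float64(85.36)}
[[ 0.413 -0.001 -0.911]
 [ 0.911 -0.002  0.413]
 [-0.002 -1.     0.   ]]
scene 471.8430758156767 [[-4.40000e-01  4.90000e-01 -7.50000e-01  1.10193e+03]
 [ 9.00000e-01  2.50000e-01 -3.60000e-01  3.37330e+02]
 [ 1.00000e-02 -8.30000e-01 -5.50000e-01  5.57790e+02]
 [ 0.00000e+00  0.00000e+00  0.00000e+00  1.00000e+00]]
top 608.1341056012533 [[ 2.00000e-02 -9.80000e-01  2.10000e-01  1.53260e+02]
 [-1.00000e+00 -2.00000e-02  1.00000e-02  8.37000e+00]
 [-0.00000e+00 -2.10000e-01 -9.80000e-01  1.32149e+03]
 [ 0.00000e+00  0.00000e+00  0.00000e+00  1.00000e+00]]
wrist 363.0583799664979 [[ 4.1000e-01  8.8000e-01  2.4000e-01  2.0939e+02]
 [ 9.1000e-01 -4.0000e-01 -1.1000e-01  6.1930e+02]
 [-0.0000e+00  2.6000e-01 -9.7000e-01  3.7342e+02]
 [ 0.0000e+00  0.0000e+00  0.0000e+00  1.0000e+00]]
```

View pics/top0.png

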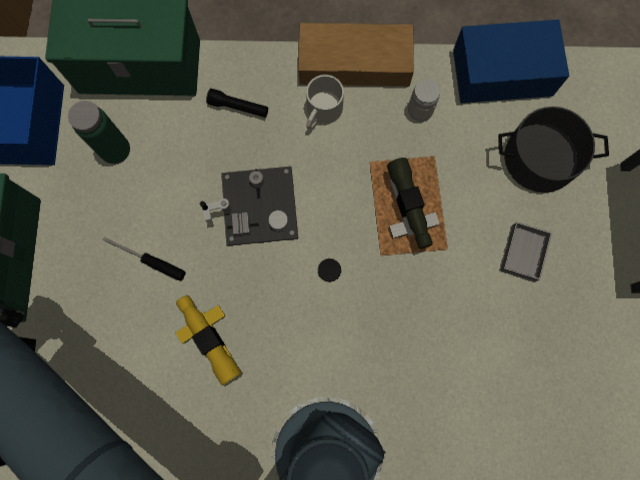

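View pics/scene0.png

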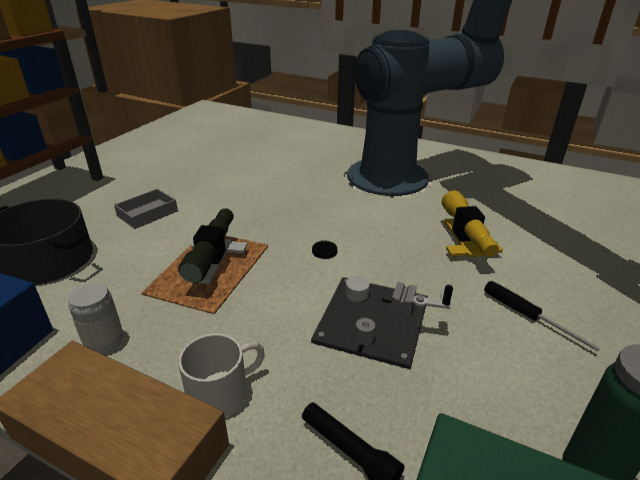

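The top view shows the scope on its mat with the saddle at about (410,200), cross bar at the bottom and objective up-left. The stand is at about (260,205), with the cup at (257,178), groove at (240,222), pad at (278,220) and latch pin at (206,211). I'll zoom in on both.

Run:
```python
from h import *
f=cv2.imread('pics/top0.png')
a=cv2.resize(f[155:255,195:305],None,fx=5,fy=5,interpolation=cv2.INTER_CUBIC)[:,:400*2]
b=cv2.resize(f[150:255,365:450],None,fx=5,fy=5,interpolation=cv2.INTER_CUBIC)
o=np.zeros((530,980,3),np.uint8);o[:500,:550]=a;o[:525,555:980]=b
o=cv2.convertScaleAbs(o,alpha=1.6)
cv2.imwrite('pics/c1.png',cv2.resize(o,None,fx=.8,fy=.8,interpolation=cv2.INTER_AREA))
```

```text
(no output)
```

View pics/c1.png

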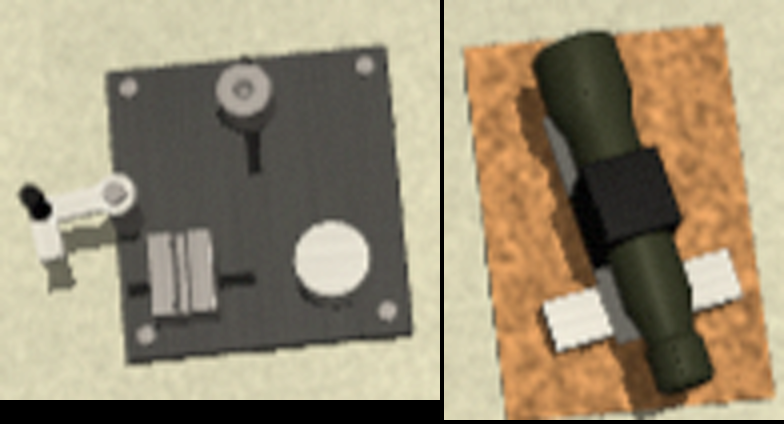

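The crop shows the pad centre at crop (332,258), the cup at (244,90) and the groove line at (181,272). The base corners are (107,73), (386,46), (411,334) and (128,362), the bar ends (551,328) and (735,272), and the saddle top is near (631,194).

Run:
```python
from h import *
d=np.load('pics/top0.npz');K,M=d['K'],d['M']
S=lambda x,y,z:ray(K,M,195+x/4,155+y/4,z)
T=lambda x,y,z:ray(K,M,365+(x-444)/4,150+y/4,z)
c=[S(107,73,10),S(386,46,10),S(411,334,10),S(128,362,10)]
for p in c: print(p.round(1))
print('stand c',np.mean(c,0).round(1),'sizes',[np.linalg.norm(c[i]-c[i-1]).round(1) for i in range(4)])
xd=(c[0]+c[1]-c[2]-c[3]);yaw=np.arctan2(xd[1],xd[0]);yd=(c[0]+c[3]-c[1]-c[2]);print('yaw',yaw,np.arctan2(-yd[0],yd[1]))
Rz=R.from_euler('z',yaw).as_matrix();o=np.mean(c,0)*[1,1,0]
for n,p in dict(cup=S(244,90,40),groove=S(181,272,40),pad=S(332,258,36),hinge=S(118,193,65),pintop=S(31,193,96)).items(): print(n,p.round(1),'stand',(Rz.T@(p-o)).round(1))
l,r=T(551,328,24),T(735,272,24);b=(l+r)/2;y=(l-r);ys=np.arctan2(-y[0],y[1]);print('bar',b.round(1),np.linalg.norm(y),'yaw',ys)
print('center from bar',(b+45*np.array([np.cos(ys),np.sin(ys),0])).round(1))
q=[T(583,170,82),T(655,150,82),T(680,218,82),T(608,238,82)];print('saddle',np.mean(q,0).round(1),[np.linalg.norm(q[i]-q[i-1]).round(1) for i in range(4)])
x=q[0]+q[1]-q[2]-q[3];print(np.arctan2(x[1],x[0]))
a,e=T(572,42,77),T(683,380,77);print('tube ends',a,e)
```

```text
[604.4 247.3  10. ]
[623.4  89.7  10. ]
[455.9  70.9  10. ]
[437.1 226.7  10. ]
stand c [530.2 158.7  10. ] sizes [np.float64(168.5), np.float64(158.7), np.float64(168.6), np.float64(156.9)]
yaw 0.1171759617920705 0.12011723866292322
cup [585.6 165.6  40. ] stand [55.8  0.4 40. ]
groove [481.2 195.5  40. ] stand [-44.3  42.3  40. ]
pad [491.7 114.   36. ] stand [-43.5 -39.9  36. ]
hinge [517.9 227.7  65. ] stand [-4.1 70.  65. ]
pintop [508.1 267.9  96. ] stand [ -9.2 111.1  96. ]
bar [ 488.  -186.4   24. ] 106.98459832233112 yaw 0.3200844367265416
center from bar [ 530.7 -172.2   24. ]
saddle [ 530.9 -172.2   82. ] [np.float64(39.4), np.float64(40.2), np.float64(39.5), np.float64(39.9)]
0.3309313944848111
tube ends [ 617.24395478 -141.79164175   77.        ] [ 431.44657488 -198.69549322   77.        ]
```

The numbers agree with the given sizes: 107 of 108 mm across the bar, and a 168.6 x 158 mm base. I'll write a helper that works out the rows.

```bash
cat >> h.py <<'E'
def plan(pos,yaw,n,s=None):
    """rows from present pose to target; tool down (y=-Z), jaw axis x at world angle yaw"""
    s=s or robot.state(); Rc=R.from_rotvec(s['orientation']); p=np.array(s['eef_pos'])
    c,si=np.cos(yaw),np.sin(yaw)
    Rt=R.from_matrix(np.array([[c,0,-si],[si,0,c],[0,-1,0]]) if False else np.column_stack([[c,si,0],[0,0,-1],np.cross([c,si,0],[0,0,-1])]))
    w=(Rc.inv()*Rt).as_rotvec(); d=np.array(pos)-p
    print('dist',np.linalg.norm(d).round(1),'turn',w.round(3))
    sl=[];Rk=Rc
    for k in range(n):
        sl.append((Rk.inv().apply(d/n)/1000).round(4).tolist()); Rk=Rk*R.from_rotvec(w/n)
    print('dr',(w/n).round(4).tolist()); print('slide',sl)
E
python3 - <<'E'
from h import *
plan([530,-172,200],1.896,16)
E
```

```text
dist 807.2 turn [-0.001 -0.751 -0.001]
dr [-0.0001, -0.0469, -0.0001]
slide [[-0.0367, 0.0003, -0.0346], [-0.0383, 0.0003, -0.0329], [-0.0398, 0.0002, -0.031], [-0.0412, 0.0002, -0.0291], [-0.0425, 0.0002, -0.0272], [-0.0437, 0.0002, -0.0251], [-0.0449, 0.0002, -0.023], [-0.0459, 0.0002, -0.0209], [-0.0468, 0.0002, -0.0187], [-0.0477, 0.0002, -0.0165], [-0.0484, 0.0002, -0.0143], [-0.049, 0.0002, -0.012], [-0.0495, 0.0002, -0.0097], [-0.0499, 0.0002, -0.0073], [-0.0502, 0.0002, -0.005], [-0.0504, 0.0002, -0.0026]]
```

>>> drive_tool --dr '[[0,-0.047,0],[0,-0.047,0],[0,-0.047,0],[0,-0.047,0],[0,-0.047,0],[0,-0.047,0],[0,-0.047,0],[0,-0.047,0],[0,-0.047,0],[0,-0.047,0]]' --slide '[[-0.037,0,-0.035],[-0.038,0,-0.033],[-0.04,0,-0.031],[-0.041,0,-0.029],[-0.0425,0,-0.027],[-0.044,0,-0.025],[-0.045,0,-0.023],[-0.046,0,-0.021],[-0.047,0,-0.019],[-0.048,0,-0.0165]]' --gripper '[1,1,1,1,1,1,1,1,1,1]'

```text
clock: 1.4
eef_pos: [438.3, 102.1, 201.5]
orientation: [-1.178, -1.256, 1.261]
wrist_force: [0.7, -0.1, 0.6]
finger_gap: 85.4
```

Run:
```python
from h import *
plan([530,-172,200],1.896,8)
```

```text
dist 289.0 turn [-0.002 -0.258 -0.003]
dr [-0.0002, -0.0323, -0.0003]
slide [[-0.035, 0.0003, -0.0091], [-0.0352, 0.0003, -0.008], [-0.0355, 0.0003, -0.0069], [-0.0357, 0.0003, -0.0057], [-0.0358, 0.0002, -0.0046], [-0.036, 0.0002, -0.0034], [-0.0361, 0.0002, -0.0022], [-0.0361, 0.0002, -0.0011]]
```

>>> drive_tool --dr '[[0,-0.032,0],[0,-0.032,0],[0,-0.032,0],[0,-0.032,0],[0,-0.032,0],[0,-0.032,0],[0,-0.032,0],[0,-0.032,0],[0,0,0]]' --slide '[[-0.035,0,-0.009],[-0.035,0,-0.008],[-0.0355,0,-0.007],[-0.0355,0,-0.0055],[-0.036,0,-0.0045],[-0.036,0,-0.0035],[-0.036,0,-0.002],[-0.036,0,-0.001],[0,0,0]]' --gripper '[1,1,1,1,1,1,1,1,1]'

```text
clock: 2.52
eef_pos: [530.4, -184.1, 200.0]
orientation: [-1.035, -1.442, 1.447]
wrist_force: [0.2, 0.2, 0.0]
finger_gap: 85.3
```

Run:
```python
from h import *
f,K,M=cam('wrist');cv2.imwrite('pics/w1.png',f);np.savez('pics/w1.npz',K=K,M=M)
c=np.array([530.8,-172.2,0]);Rz=R.from_euler('z',.325).as_matrix()
for p in [(23,22,82),(23,-22,82),(-23,22,82),(-23,-22,82),(-31,54,24),(-31,-54,24),(-59,54,24),(-59,-54,24)]: print(p,proj(K,M,c+Rz@np.array(p)).round(0))
plan([530.8,-172.2,100],1.896,4)
```

```text
(23, 22, 82) [350. 261.]
(23, -22, 82) [297. 261.]
(-23, 22, 82) [352. 206.]
(-23, -22, 82) [297. 206.]
(-31, 54, 24) [379. 188.]
(-31, -54, 24) [265. 188.]
(-59, 54, 24) [381. 158.]
(-59, -54, 24) [264. 158.]
dist 100.3 turn [-0.004  0.001  0.001]
dr [-0.001, 0.0003, 0.0001]
slide [[0.0025, 0.0249, -0.0011], [0.0025, 0.0249, -0.0011], [0.0025, 0.0249, -0.0011], [0.0025, 0.0249, -0.001]]
```

View pics/w1.png

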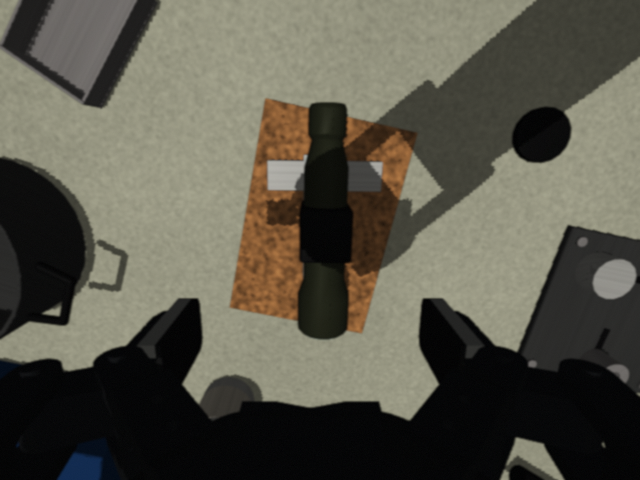

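The wrist view shows the saddle at columns 300–352, rows 207–262, and the bar at 267–382, 160–191. Both are within 1–2 px of prediction and the yaw is right, so I'll descend.

>>> drive_tool --dr '[[-0.004,0,0],[0,0,0],[0,0,0],[0,0,0],[0,0,0]]' --slide '[[0.011,0.02,-0.005],[0,0.03,0],[0,0.03,0],[0,0.02,0],[0,0,0]]' --gripper '[1,1,1,1,1]'

```text
clock: 3.2
eef_pos: [529.9, -164.8, 97.2]
orientation: [-1.033, -1.449, 1.447]
wrist_force: [0.4, -0.1, 1.4]
finger_gap: 85.6
```

Run:
```python
from h import *
plan([531.5,-171.3,35],1.896,4)
```

```text
dist 62.6 turn [0.    0.005 0.002]
dr [0.0, 0.0013, 0.0005]
slide [[-0.0017, 0.0155, 0.0001], [-0.0017, 0.0156, 0.0001], [-0.0017, 0.0156, 0.0001], [-0.0017, 0.0156, 0.0001]]
```

>>> drive_tool --dr '[[0,0.005,0],[0,0,0],[0,0,0],[0,0,0],[0,0,0]]' --slide '[[-0.007,0,0],[0,0,0],[0,0.01,0],[0,0.01,0],[0,0,0]]' --gripper '[1,1,1,1,1]'

```text
clock: 3.82
eef_pos: [533.9, -172.0, 79.1]
orientation: [-1.041, -1.447, 1.444]
wrist_force: [-0.8, 0.4, -0.2]
finger_gap: 85.7
```

Run:
```python
from h import *
plan([531.5,-171.3,35],1.896,3)
```

```text
dist 44.1 turn [ 0.003  0.    -0.001]
dr [0.0012, 0.0001, -0.0005]
slide [[0.0005, 0.0147, 0.0007], [0.0005, 0.0147, 0.0007], [0.0005, 0.0147, 0.0007]]
```

>>> drive_tool --dr '[[0.003,0,0],[0,0,0],[0,0,0],[0,0,0],[0,0,0],[0,0,0],[0,0,0],[0,0,0],[0,0,0]]' --slide '[[0,0.015,0.002],[0,0.015,0],[0,0.013,0],[0,0,0],[0,0,0],[0,0,0],[0,0,0],[0,0,0],[0,0,0]]' --gripper '[1,1,1,1,0.4,0.3,0.3,0.3,0.3]'

```text
clock: 4.95
eef_pos: [532.0, -172.6, 33.0]
orientation: [-1.039, -1.445, 1.446]
wrist_force: [-0.5, 0.4, -1.3]
finger_gap: 43.1
```

Run:
```python
from h import *
s=robot.state();print(s['wrist_force'],s['torque'],s['finger_gap'],s['eef_pos'])
plan([531.5,-171.3,35],1.896,1)
```

```text
[-0.47275957  0.40948985 -1.344559  ] [-0.0363641  -0.07696873  0.00471492] 43.05904576212417 [ 531.97632993 -172.64483678   33.00586013]
dist 2.5 turn [ 0.     0.    -0.002]
dr [0.0004, 0.0003, -0.0016]
slide [[0.0014, -0.002, 0.0]]
```

Gripped: the gap is 43.1 mm with no side load. Lift, then move toward the stand and stop at y≈10 for a closer wrist view of the seats.

>>> drive_tool --dr '[[0,0,0],[0,0,0],[0,0,0],[0,0,0],[0,0,0]]' --slide '[[0,-0.01,0],[0,-0.03,0],[0,-0.045,0],[0,-0.045,0],[0,0,0]]' --gripper '[0.3,0.3,0.3,0.3,0.3]'

```text
clock: 5.58
eef_pos: [527.4, -170.2, 161.6]
orientation: [-1.026, -1.44, 1.444]
wrist_force: [-0.3, -0.4, -7.2]
finger_gap: 42.5
```

Run:
```python
from h import *
s=robot.state();print(s['wrist_force'],s['torque'],s['finger_gap'],s['eef_pos'])
plan([535,5,165],1.669,6)
```

```text
[-0.32579783 -0.40974901 -7.17416559] [-0.08484712  0.01296649 -0.03034451] 42.54617828026897 [ 527.42358792 -170.21031459  161.60991147]
dist 175.4 turn [-0.009  0.227  0.007]
dr [-0.0015, 0.0379, 0.0011]
slide [[0.0273, -0.0004, -0.0105], [0.0276, -0.0005, -0.0095], [0.028, -0.0005, -0.0084], [0.0283, -0.0005, -0.0074], [0.0285, -0.0005, -0.0063], [0.0288, -0.0005, -0.0052]]
```

>>> drive_tool --dr '[[-0.0015,0.038,0.001],[-0.0015,0.038,0.001],[-0.0015,0.038,0.001],[-0.0015,0.038,0.001],[-0.0015,0.038,0.001],[-0.0015,0.038,0.001],[0,0,0],[0,0,0]]' --slide '[[0.027,0,-0.0105],[0.0275,0,-0.0095],[0.028,0,-0.0085],[0.0285,0,-0.0075],[0.0285,0,-0.006],[0.029,0,-0.005],[0,0,0],[0,0,0]]' --gripper '[0.3,0.3,0.3,0.3,0.3,0.3,0.3,0.3]'

```text
clock: 6.58
eef_pos: [520.2, 13.6, 137.6]
orientation: [-1.13, -1.252, 1.281]
wrist_force: [-0.1, -0.5, -6.8]
finger_gap: 42.7
```

Run:
```python
from h import *
s=robot.state();print(s['wrist_force'],s['torque'],s['finger_gap'],s['eef_pos'],R.from_rotvec(s['orientation']).as_matrix().round(3))
f,K,M=cam('wrist');cv2.imwrite('pics/w2.png',f);np.savez('pics/w2.npz',K=K,M=M)
for n,p in dict(cup=(585.6,165.6,40),groove=(481.2,195.5,40),pad=(491.7,114,36)).items(): print(n,proj(K,M,p).round(0))
```

```text
[-0.11435701 -0.47252826 -6.7978742 ] [-0.04234727 -0.01580905  0.04014562] 42.700400627340414 [520.20638552  13.62447657 137.64944162] [[-0.088 -0.037 -0.995]
 [ 0.996  0.011 -0.088]
 [ 0.014 -0.999  0.036]]
cup [487. 332.]
groove [553. 208.]
pad [443. 212.]
```

View pics/w2.png

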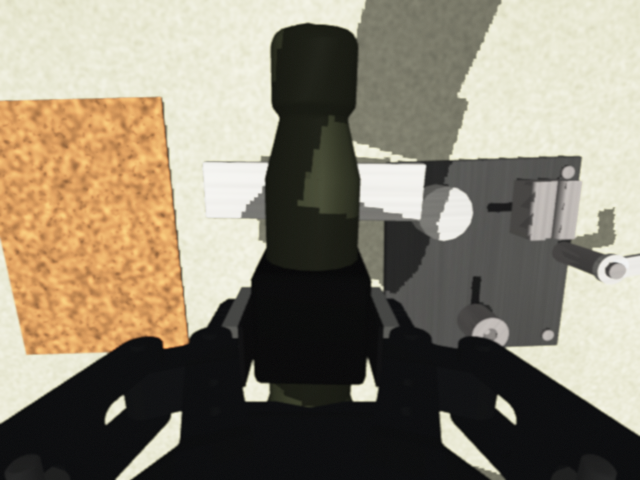

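Run:
```python
from h import *
f=cv2.imread('pics/w2.png')
cv2.imwrite('pics/c2.png',cv2.resize(f[150:350,400:640],None,fx=3,fy=3,interpolation=cv2.INTER_CUBIC))
```

```text
(no output)
```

View pics/c2.png

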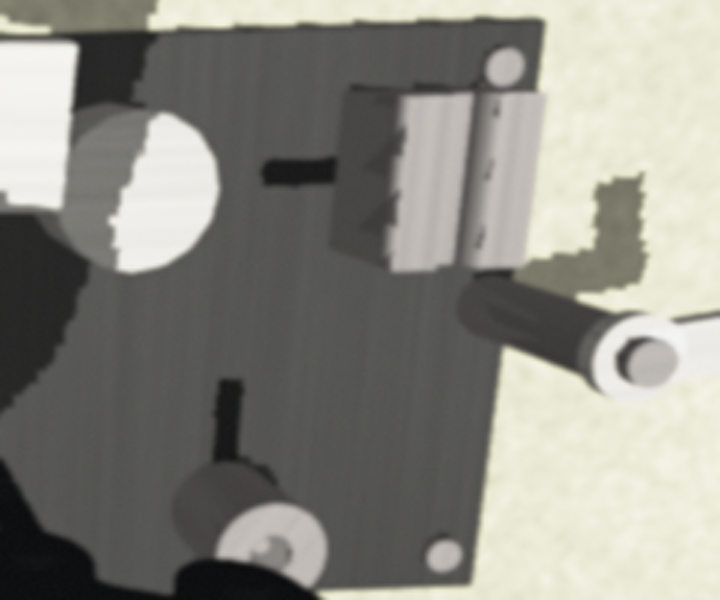

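>>> drive_tool --dr '[[0,0,0],[0,0,0],[0,0,0],[0,0,0]]' --slide '[[0,0,0],[0,0,0],[0,0,0],[0,0,0]]' --gripper '[0.3,0.3,0.3,0.3]'

```text
clock: 7.12
eef_pos: [519.9, 11.8, 137.0]
orientation: [-1.13, -1.249, 1.279]
wrist_force: [-0.2, -0.0, -6.4]
finger_gap: 42.9
```

Run:
```python
from h import *
d=np.load('pics/w2.npz');K,M=d['K'],d['M'];print('cam',M[:3,3].round(0))
S=lambda x,y,z:ray(K,M,400+x/3,150+y/3,z)
yaw=.1185;Rz=R.from_euler('z',yaw).as_matrix();o=np.array([530.2,158.7,0])
g=[S(400,97,40),S(546,93,40),S(525,262,40),S(390,270,40)];print('block',[np.linalg.norm(g[i]-g[i-1]).round(1) for i in range(4)])
for n,p in dict(block=np.mean(g,0),cup=S(272,557,40),pad=S(142,188,36),scr1=S(505,67,10),scr2=S(444,555,10),cor1=S(545,18,10),cor2=S(470,585,10)).items():print(n,p.round(1),(Rz.T@(p-o)).round(1))
# white mat-side: feet/bar in hand: bar corners seen
s=robot.state();T=R.from_rotvec(s['orientation']);
print('foot pred px',[proj(K,M,np.array(s['eef_pos'])+T.apply([y,z,-x])).round(0) for x,y,z in [(-31,54,8.5),(-59,54,8.5),(-31,-54,8.5),(-59,-54,8.5)]])
```

```text
cam [462.   6. 310.]
block [np.float64(43.9), np.float64(36.2), np.float64(42.7), np.float64(34.6)]
block [482.8 197.2  40. ] [-42.5  43.9  40. ]
cup [588.2 169.1  40. ] [58.9  3.4 40. ]
pad [491.8 117.7  36. ] [-43.  -36.1  36. ]
scr1 [453.1 221.8  10. ] [-69.1  71.8  10. ]
scr2 [597.3 239.3  10. ] [76.2 72.1 10. ]
cor1 [439.4 229.4  10. ] [-81.8  81.   10. ]
cor2 [606.5 249.6  10. ] [86.5 81.3 10. ]
foot pred px [array([414., 215.]), array([419., 158.]), array([199., 214.]), array([194., 157.])]
```

The stand and in-hand bar share the same wrist-camera bias (about +3.6 mm in y, +2 mm in x). With that removed, the top and wrist views agree: cup ≈ (585.5, 165.5), groove y ≈ 42. Next I'll go above the seats.

Run:
```python
from h import *
plan([535.7,160.7,135],1.667,6)
```

```text
dist 149.8 turn [-0.037 -0.011  0.015]
dr [-0.0062, -0.0018, 0.0025]
slide [[0.0245, 0.0005, -0.0047], [0.0245, 0.0005, -0.0048], [0.0245, 0.0004, -0.0048], [0.0245, 0.0004, -0.0049], [0.0245, 0.0004, -0.0049], [0.0245, 0.0004, -0.005]]
```

>>> drive_tool --dr '[[-0.006,-0.002,0.0025],[-0.006,-0.002,0.0025],[-0.006,-0.002,0.0025],[-0.006,-0.002,0.0025],[-0.006,-0.002,0.0025],[-0.006,-0.002,0.0025],[0,0,0]]' --slide '[[0.0245,0,-0.005],[0.0245,0,-0.005],[0.0245,0,-0.005],[0.0245,0,-0.005],[0.0245,0,-0.005],[0.0245,0,-0.005],[0,0,0]]' --gripper '[0.3,0.3,0.3,0.3,0.3,0.3,0.3]'

```text
clock: 8.0
eef_pos: [538.3, 164.6, 138.8]
orientation: [-1.165, -1.281, 1.279]
wrist_force: [-0.2, -1.0, -5.9]
finger_gap: 42.6
```

Run:
```python
from h import *
plan([535.7,160.7,95],1.667,4)
```

```text
dist 44.1 turn [ 0.003 -0.001 -0.001]
dr [0.0006, -0.0001, -0.0003]
slide [[-0.0009, 0.011, 0.0008], [-0.0009, 0.011, 0.0008], [-0.0009, 0.011, 0.0008], [-0.0009, 0.011, 0.0007]]
```

>>> drive_tool --dr '[[0.002,0,0],[0,0,0],[0,0,0],[0,0,0],[0,0,0],[0,0,0]]' --slide '[[-0.003,0,0.003],[-0.001,0.02,0],[0,0.02,0],[0,0.01,0],[0,0.006,0],[0,0,0]]' --gripper '[0.3,0.3,0.3,0.3,0.3,0.3]'

```text
clock: 8.75
eef_pos: [534.5, 156.7, 77.8]
orientation: [-1.164, -1.274, 1.279]
wrist_force: [-0.8, 0.5, -7.8]
finger_gap: 42.1
```

Run:
```python
from h import *
s=robot.state();print(s['wrist_force'].round(2),s['torque'].round(3))
plan([535.7,160.7,75],1.667,1)
f,K,M=cam('scene');a=proj(K,M,[530,160,60]);print(a)
u,v=a.astype(int);cv2.imwrite('pics/s3.png',cv2.resize(f[v-75:v+75,u-100:u+100],None,fx=4,fy=4,interpolation=cv2.INTER_CUBIC))
```

```text
[-0.78  0.48 -7.79] [0.007 0.058 0.024]
dist 5.0 turn [-0.003 -0.004 -0.002]
dr [-0.0027, -0.0043, -0.0021]
slide [[0.0039, 0.0027, -0.0016]]
[374.39093093 291.69200684]
```

View pics/s3.png

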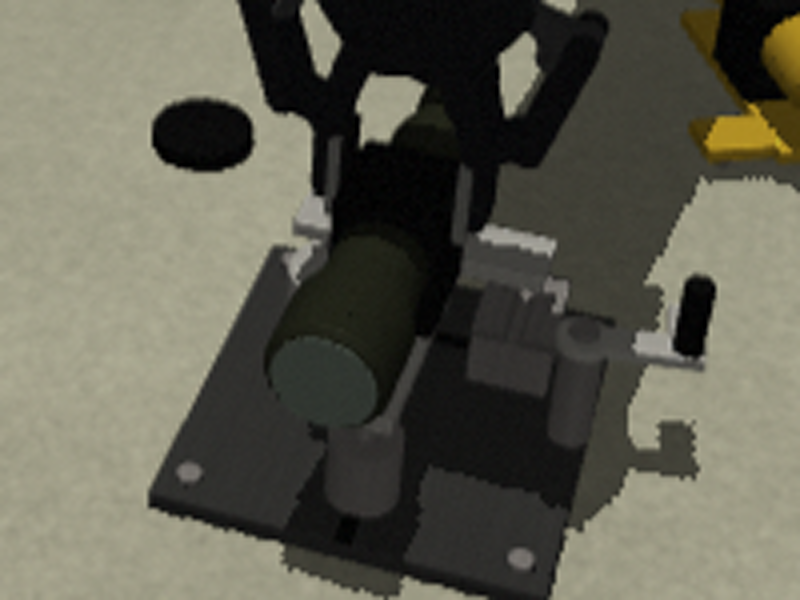

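The view shows the scope over the stand, with the front foot above the cup post (365,430 in the crop) and the bar's left end over the groove block. Next, centre and lower in small steps.

>>> drive_tool --dr '[[-0.002,-0.004,-0.002],[0,0,0],[0,0,0],[0,0,0]]' --slide '[[0.004,0,-0.0015],[0,0.002,0],[0,0.002,0],[0,0,0]]' --gripper '[0.3,0.3,0.3,0.3]'

```text
clock: 9.3
eef_pos: [537.6, 161.5, 75.9]
orientation: [-1.165, -1.283, 1.278]
wrist_force: [0.3, -0.4, -6.4]
finger_gap: 42.5
```

```bash
cat > st.py <<'E'
from h import *
s=robot.state();print('F',s['wrist_force'].round(2),'M',s['torque'].round(3),'p',s['eef_pos'].round(2),s['clock'])
plan([535.7,160.7,70],1.667,1)
E
python3 st.py
```

```text
F [ 0.28 -0.44 -6.42] M [-0.012  0.019 -0.027] p [537.56 161.53  75.91] 9.3
dist 6.2 turn [ 0.004  0.001 -0.   ]
dr [0.0042, 0.0005, -0.0001]
slide [[-0.0006, 0.0059, 0.002]]
```

>>> drive_tool --dr '[[0.002,0,0],[0,0,0],[0,0,0],[0,0,0]]' --slide '[[-0.0005,0.001,0.0015],[0,0.0015,0],[0,0.0015,0],[0,0,0]]' --gripper '[0.3,0.3,0.3,0.3]'

```text
clock: 9.8
eef_pos: [536.0, 160.8, 71.6]
orientation: [-1.163, -1.282, 1.279]
wrist_force: [0.0, -0.4, -7.0]
finger_gap: 42.8
```

```bash
python3 st.py
```

```text
F [ 0.   -0.36 -7.  ] M [0.063 0.05  0.002] p [535.95 160.78  71.6 ] 9.8
dist 1.6 turn [ 0.002  0.    -0.   ]
dr [0.0019, 0.0005, -0.0001]
slide [[-0.0001, 0.0016, 0.0003]]
```

>>> drive_tool --dr '[[0,0,0],[0,0,0],[0,0,0]]' --slide '[[0,0.0015,0],[0,0.0015,0],[0,0,0]]' --gripper '[0.3,0.3,0.3]'

```text
clock: 10.18
eef_pos: [536.0, 160.8, 68.4]
orientation: [-1.163, -1.282, 1.279]
wrist_force: [-0.1, -0.4, -7.1]
finger_gap: 42.6
```

```bash
python3 st.py
```

```text
F [-0.11 -0.35 -7.11] M [-0.018  0.051 -0.041] p [535.99 160.77  68.38] 10.175
dist 1.6 turn [0.002 0.    0.   ]
dr [0.002, 0.0004, 0.0]
slide [[-0.0, -0.0016, 0.0003]]
```

>>> drive_tool --dr '[[0,0,0],[0,0,0]]' --slide '[[0,0.001,0],[0,0,0]]' --gripper '[0.3,0.3]'

```text
clock: 10.42
eef_pos: [536.1, 160.8, 67.4]
orientation: [-1.163, -1.282, 1.279]
wrist_force: [0.5, -0.4, -7.1]
finger_gap: 42.7
```

```bash
python3 st.py
```

```text
F [ 0.55 -0.44 -7.11] M [-0.004  0.028  0.035] p [536.11 160.82  67.4 ] 10.425
dist 2.6 turn [0.002 0.    0.   ]
dr [0.0022, 0.0004, 0.0]
slide [[-0.0001, -0.0026, 0.0004]]
```

>>> drive_tool --dr '[[0,0,0],[0,0,0]]' --slide '[[0,0.001,0],[0,0,0]]' --gripper '[0.3,0.3]'

```text
clock: 10.68
eef_pos: [536.4, 161.1, 66.9]
orientation: [-1.164, -1.283, 1.278]
wrist_force: [-0.9, 0.1, -7.0]
finger_gap: 42.5
```

```bash
python3 st.py
```

```text
F [-0.9   0.08 -6.97] M [ 0.175  0.035 -0.004] p [536.44 161.1   66.9 ] 10.675
dist 3.2 turn [0.003 0.    0.001]
dr [0.003, 0.0005, 0.0005]
slide [[-0.0003, -0.0031, 0.0008]]
```

>>> drive_tool --dr '[[0,0,0],[0,0,0]]' --slide '[[0,0.001,0],[0,0,0]]' --gripper '[0.3,0.3]'

```text
clock: 10.92
eef_pos: [536.6, 161.4, 66.4]
orientation: [-1.163, -1.283, 1.278]
wrist_force: [-1.8, 0.8, -4.7]
finger_gap: 42.8
```

```bash
python3 st.py
```

```text
F [-1.76  0.79 -4.72] M [0.221 0.132 0.069] p [536.57 161.43  66.41] 10.925
dist 3.8 turn [0.003 0.001 0.001]
dr [0.0032, 0.0006, 0.001]
slide [[-0.0006, -0.0036, 0.0009]]
```

>>> drive_tool --dr '[[0,0,0],[0,0,0]]' --slide '[[0.0003,0,0.001],[0,0.0005,0]]' --gripper '[0.3,0.3]'

```text
clock: 11.18
eef_pos: [535.6, 161.6, 65.8]
orientation: [-1.164, -1.284, 1.278]
wrist_force: [-1.1, 1.1, -4.4]
finger_gap: 42.9
```

```bash
python3 st.py
```

```text
F [-1.09  1.11 -4.35] M [0.303 0.042 0.06 ] p [535.64 161.64  65.77] 11.175
dist 4.3 turn [0.004 0.001 0.001]
dr [0.0038, 0.0006, 0.001]
slide [[-0.0009, -0.0042, 0.0]]
```

>>> drive_tool --dr '[[0,0,0],[0,0,0]]' --slide '[[0.0008,0,0.0006],[0,0.0006,0]]' --gripper '[0.3,0.3]'

```text
clock: 11.42
eef_pos: [535.5, 162.2, 65.4]
orientation: [-1.165, -1.284, 1.278]
wrist_force: [-0.6, 0.6, -3.1]
finger_gap: 43.0
```

```bash
python3 st.py
```

```text
F [-0.56  0.56 -3.1 ] M [0.078 0.107 0.094] p [535.45 162.17  65.38] 11.425
dist 4.9 turn [0.005 0.001 0.   ]
dr [0.0049, 0.0007, 0.0003]
slide [[-0.0015, -0.0046, -0.0001]]
```

>>> drive_tool --dr '[[0.002,0,0],[0,0,0]]' --slide '[[0.0004,0,0.0005],[0,0.0006,0]]' --gripper '[0.3,0.3]'

```text
clock: 11.68
eef_pos: [535.6, 162.2, 65.3]
orientation: [-1.165, -1.283, 1.279]
wrist_force: [-0.6, 0.5, -2.4]
finger_gap: 43.0
```

```bash
python3 st.py
```

```text
F [-0.63  0.51 -2.37] M [0.021 0.086 0.116] p [535.57 162.23  65.3 ] 11.675
dist 4.9 turn [ 0.004  0.001 -0.   ]
dr [0.004, 0.0009, -0.0004]
slide [[-0.0015, -0.0047, -0.0]]
```

>>> drive_tool --dr '[[0,-0.004,0],[0,0,0]]' --slide '[[0,0.0006,0.0003],[0,0.0008,0]]' --gripper '[0.3,0.3]'

```text
clock: 11.92
eef_pos: [536.0, 162.3, 65.0]
orientation: [-1.164, -1.287, 1.281]
wrist_force: [-1.1, -0.7, 1.7]
finger_gap: 42.8
```

```bash
python3 st.py
```

```text
F [-1.09 -0.75  1.68] M [-0.097  0.476 -0.002] p [535.97 162.3   65.02] 11.925
dist 5.2 turn [ 0.005  0.005 -0.   ]
dr [0.0051, 0.0049, -0.0003]
slide [[-0.0016, -0.005, 0.0004]]
```

>>> drive_tool --dr '[[0.005,0,0],[0,0,0]]' --slide '[[0,0,0.0004],[0,0.0003,0]]' --gripper '[0.3,0.3]'

```text
clock: 12.18
eef_pos: [535.8, 162.3, 65.0]
orientation: [-1.16, -1.284, 1.283]
wrist_force: [-0.9, -1.1, 1.5]
finger_gap: 42.7
```

```bash
python3 st.py
```

```text
F [-0.91 -1.13  1.49] M [-0.093  0.273 -0.01 ] p [535.85 162.27  65.03] 12.175
dist 5.2 turn [ 0.001  0.005 -0.   ]
dr [0.0006, 0.005, -0.0004]
slide [[-0.0016, -0.005, 0.0003]]
```

>>> drive_tool --dr '[[0.003,0,0],[0,0,0]]' --slide '[[-0.0005,0,0.0007],[0,0.0006,0]]' --gripper '[0.3,0.3]'

```text
clock: 12.42
eef_pos: [535.9, 162.2, 65.0]
orientation: [-1.159, -1.283, 1.283]
wrist_force: [-2.7, 0.9, 3.5]
finger_gap: 42.8
```

```bash
python3 st.py
```

```text
F [-2.74  0.95  3.49] M [-0.074  0.373  0.07 ] p [535.86 162.22  64.97] 12.425
dist 5.3 turn [-0.001  0.005  0.001]
dr [-0.0009, 0.0049, 0.0006]
slide [[-0.0015, -0.005, 0.0003]]
```

>>> drive_tool --dr '[[0,0,0],[0,0,0],[0,0,0]]' --slide '[[0,-0.0005,0.0012],[0,0,0],[0,0.0005,0]]' --gripper '[0.3,0.3,0.3]'

```text
clock: 12.8
eef_pos: [535.3, 162.1, 65.2]
orientation: [-1.16, -1.284, 1.282]
wrist_force: [0.1, 0.1, 1.0]
finger_gap: 42.5
```

```bash
python3 st.py
```

```text
F [0.06 0.09 1.03] M [ 0.012 -0.122  0.017] p [535.34 162.09  65.17] 12.8
dist 5.0 turn [0.001 0.005 0.   ]
dr [0.0012, 0.0049, 0.0004]
slide [[-0.0014, -0.0048, -0.0002]]
```

>>> drive_tool --dr '[[0,0,0],[0,0,0]]' --slide '[[0,0.0008,0],[0,0,0]]' --gripper '[0.3,0.3]'

```text
clock: 13.05
eef_pos: [535.7, 162.1, 65.1]
orientation: [-1.16, -1.285, 1.282]
wrist_force: [0.6, 0.3, -1.4]
finger_gap: 43.4
```

```bash
python3 st.py
python3 - <<'E'
from h import *
f,K,M=cam('scene');u,v=proj(K,M,[530,160,50]).astype(int);print(u,v)
o=cv2.resize(f[v-35:v+65,u-65:u+65],None,fx=6,fy=6,interpolation=cv2.INTER_CUBIC);cv2.imwrite('pics/s4.png',cv2.convertScaleAbs(o,alpha=2,beta=10))
E
```

```text
F [ 0.55  0.28 -1.44] M [ 0.068 -0.09   0.083] p [535.66 162.14  65.09] 13.05
dist 5.1 turn [0.002 0.005 0.   ]
dr [0.0017, 0.005, 0.0004]
slide [[-0.0014, -0.0049, 0.0001]]
373 296
```

View pics/s4.png

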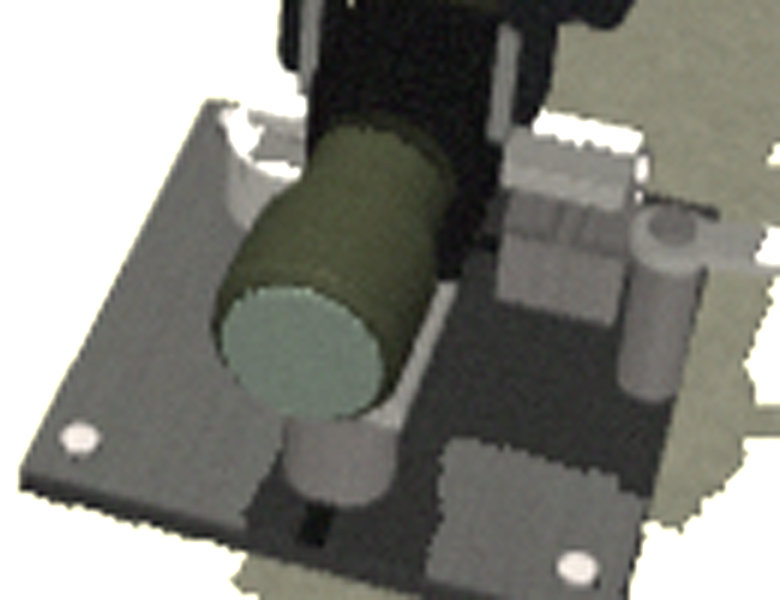

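All three seats look engaged: z is 65.1 against 65.0 expected, the tool is level, and there is no side force. Release gently.

>>> drive_tool --dr '[[0,0,0],[0,0,0],[0,0,0],[0,0,0]]' --slide '[[0,0,0],[0,0,0],[0,0,0],[0,0,0]]' --gripper '[0.56,0.65,0.72,0.72]'

```text
clock: 13.6
eef_pos: [535.2, 161.8, 64.6]
orientation: [-1.16, -1.283, 1.283]
wrist_force: [-0.5, -0.4, 0.1]
finger_gap: 61.7
```

```bash
python3 st.py
```

```text
F [-0.46 -0.35  0.07] M [ 0.045 -0.04   0.025] p [535.18 161.78  64.64] 13.6
dist 5.5 turn [ 0.     0.005 -0.   ]
dr [0.0003, 0.0047, -0.0]
slide [[-0.0011, -0.0054, -0.0004]]
```

>>> drive_tool --dr '[[0,0,0],[0,0,0],[0,0,0],[0,0,0],[0,0,0],[0,0,0]]' --slide '[[0,-0.012,0],[0,-0.02,0],[0,-0.02,0],[0,-0.03,0],[0,-0.04,0],[0,0,0]]' --gripper '[0.72,0.72,0.72,0.72,0.72,0.72]'

```text
clock: 14.35
eef_pos: [536.0, 161.9, 194.9]
orientation: [-1.163, -1.286, 1.281]
wrist_force: [0.0, 0.7, -0.4]
finger_gap: 61.8
```

Run:
```python
from h import *
s=robot.state();print(s['eef_pos'],s['qpos'].round(2))
f,K,M=cam('wrist');cv2.imwrite('pics/w5.png',f);np.savez('pics/w5.npz',K=K,M=M)
Rz=R.from_euler('z',.1185).as_matrix();o=np.array([530.2,158.7,0]);S=R.from_euler('z',.0965).as_matrix()
for n,p in dict(pad=(-45,-40,36),hinge=(-5,72,65),cor1=(-85,80,10),cor2=(-85,-80,10),gb1=(-67,59,40),gb2=(-23,59,40)).items(): print(n,proj(K,M,o+Rz@np.array(p)).round(1))
for z in (56,60): print(z,[proj(K,M,np.array([535.5,162,z])+S@np.array([x,y,0])).round(1) for x,y in [(-31,54),(-59,54),(-31,-54),(-59,-54)]])
```

```text
[535.95216151 161.85160664 194.92963821] [ 0.09  0.04  1.8  -0.    1.29 -1.58]
pad [261.3 161.9]
hinge [393.3 210.2]
cor1 [392.6 113.9]
cor2 [219.6 117.1]
gb1 [374.8 133.8]
gb2 [373.4 185.5]
56 [array([374.6, 186.2]), array([376.3, 152.1]), array([246.8, 185.6]), array([245.4, 151.4])]
60 [array([375.4, 186.7]), array([377.2, 152.2]), array([246. , 186.1]), array([244.5, 151.5])]
```

View pics/w5.png

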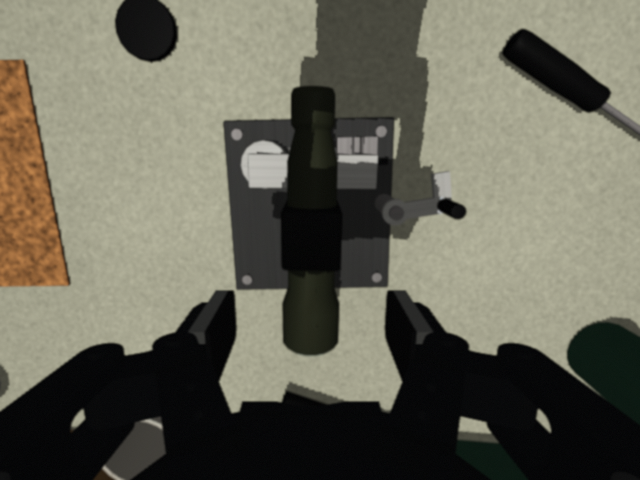

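The wrist view shows the scope standing in place, with the bar at columns 249–379, rows 154–189, matching the prediction plus the usual bias. The latch hinge is at (395,211) and the pin runs from base (443,206) to top (459,211). Next is the latch approach.

```bash
cat > lp.py <<'E'
from h import *
Rz=R.from_euler('z',.1185).as_matrix();o=np.array([530.2,158.7,0])
u=np.array([-1,-1,0])/2**.5;w=np.array([-1,1,0])/2**.5
def W(a,b,z): # finger target: along push dir a, lateral b from hinge
    p=np.array([-5,72,0])+a*u+b*w; q=o+Rz@p; q[2]=z; return q
E
python3 - <<'E'
from lp import *
d=np.load('pics/w5.npz');K,M=d['K'],d['M']
for p in [ray(K,M,456,210,94),ray(K,M,441,205,65),ray(K,M,393,210,65)]:
    q=Rz.T@(p-o)-[-5,72,0];print(p.round(1),q.round(1),'pol',np.hypot(*q[:2]).round(1),np.degrees(np.arctan2(q[1],q[0])).round(0),'a,b',q@u,q@w)
print(W(-55,33,180)); plan(W(-55,33,180),2.475,6)
E
```

```text
[507.4 269.4  94. ] [-4.6 40.7 94. ] pol 40.9 96.0 a,b -25.518675353809716 31.992860154486713
[508.4 268.4  65. ] [-3.7 39.5 65. ] pol 39.6 95.0 a,b -25.301371470139085 30.507203311588455
[516.6 229.3  65. ] [-0.2 -0.3 65. ] pol 0.3 -121.0 a,b 0.29482348031966754 -0.07396291273495327
[524.81380811 293.23208753 180.        ]
dist 132.5 turn [-0.    -0.803 -0.   ]
dr [-0.0, -0.1339, -0.0]
slide [[0.022, 0.0021, -0.0006], [0.0217, 0.0021, -0.0035], [0.021, 0.0021, -0.0064], [0.02, 0.0021, -0.0091], [0.0186, 0.0021, -0.0117], [0.0169, 0.0021, -0.0141]]
```

>>> drive_tool --dr '[[0,-0.134,0],[0,-0.134,0],[0,-0.134,0],[0,-0.134,0],[0,-0.134,0],[0,-0.134,0],[0,0,0]]' --slide '[[0.022,0,-0.001],[0.0215,0,-0.0035],[0.021,0,-0.0065],[0.02,0,-0.009],[0.0185,0,-0.0115],[0.017,0,-0.014],[0,0,0]]' --gripper '[0.5,0.2,0,0,0,0,0]'

```text
clock: 15.28
eef_pos: [517.3, 294.5, 182.9]
orientation: [-0.6, -1.838, 1.857]
wrist_force: [-0.4, 1.0, 0.5]
finger_gap: -0.2
```

Run:
```python
from lp import *
plan(W(-57,34,110),2.475,4)
```

```text
dist 73.3 turn [-0.014  0.025  0.01 ]
dr [-0.0035, 0.0062, 0.0026]
slide [[-0.0016, 0.0182, -0.0016], [-0.0016, 0.0182, -0.0016], [-0.0015, 0.0182, -0.0015], [-0.0015, 0.0182, -0.0015]]
```

>>> drive_tool --dr '[[-0.0035,0.006,0.0025],[-0.0035,0.006,0.0025],[-0.0035,0.006,0.0025],[-0.0035,0.006,0.0025],[0,0,0]]' --slide '[[-0.0015,0.018,-0.0015],[-0.0015,0.018,-0.0015],[-0.0015,0.018,-0.0015],[-0.0015,0.018,-0.0015],[0,0,0]]' --gripper '[0,0,0,0,0]'

```text
clock: 15.9
eef_pos: [522.3, 290.0, 100.8]
orientation: [-0.639, -1.821, 1.833]
wrist_force: [-0.5, -0.3, 0.7]
finger_gap: 0.2
```

Run:
```python
from lp import *
plan(W(-57,34,76),2.475,3)
```

```text
dist 25.5 turn [-0.008 -0.012  0.004]
dr [-0.0027, -0.0041, 0.0014]
slide [[0.0003, 0.0082, -0.0021], [0.0003, 0.0082, -0.0021], [0.0003, 0.0082, -0.002]]
```

>>> drive_tool --dr '[[-0.003,-0.004,0.001],[-0.003,-0.004,0.001],[-0.003,-0.004,0.001],[0,0,0]]' --slide '[[0,0.002,-0.006],[0,0.01,0],[0,0.01,0],[0,0,0]]' --gripper '[0,0,0,0]'

```text
clock: 16.4
eef_pos: [526.9, 294.4, 77.9]
orientation: [-0.638, -1.839, 1.834]
wrist_force: [-0.7, 0.5, 0.4]
finger_gap: -0.1
```

Run:
```python
from lp import *
s=robot.state();q=Rz.T@(s['eef_pos']-o)-[-5,72,0];print(q@u,q@w,s['wrist_force'])
plan(W(-35,34,75),2.475,4)
```

```text
-57.166918959376815 32.112497223732824 [-0.70890295  0.52465743  0.35135105]
dist 22.4 turn [ 0.003 -0.001  0.   ]
dr [0.0006, -0.0003, 0.0]
slide [[0.0005, 0.0007, 0.0055], [0.0005, 0.0007, 0.0055], [0.0005, 0.0007, 0.0055], [0.0005, 0.0007, 0.0055]]
```

>>> drive_tool --dr '[[0.002,0,0],[0,0,0],[0,0,0],[0,0,0],[0,0,0],[0,0,0]]' --slide '[[0.0005,0.001,0.005],[0.0005,0.001,0.006],[0.0005,0,0.006],[0.0005,0,0.006],[0,0,0.006],[0,0,0]]' --gripper '[0,0,0,0,0,0]'

```text
clock: 17.15
eef_pos: [506.3, 271.4, 76.8]
orientation: [-0.639, -1.838, 1.835]
wrist_force: [0.2, -0.0, 0.1]
finger_gap: 0.1
```

```bash
cat > lq.py <<'E'
from lp import *
s=robot.state();q=Rz.T@(s['eef_pos']-o)-[-5,72,0];print('a',q@u,'b',q@w,'z',s['eef_pos'][2],s['wrist_force'].round(2),s['torque'].round(2))
plan(W(10,33,75),2.475,6)
E
python3 lq.py
```

```text
a -26.39200292995683 b 34.06427497703579 z 76.81242741652872 [ 0.24 -0.02  0.09] [0.01 0.02 0.05]
dist 36.5 turn [ 0.002 -0.001 -0.001]
dr [0.0003, -0.0002, -0.0002]
slide [[-0.0002, 0.0003, 0.0061], [-0.0002, 0.0003, 0.0061], [-0.0002, 0.0003, 0.0061], [-0.0002, 0.0003, 0.0061], [-0.0002, 0.0003, 0.0061], [-0.0002, 0.0003, 0.0061]]
```

>>> drive_tool --dr '[[0,0,0],[0,0,0],[0,0,0],[0,0,0],[0,0,0]]' --slide '[[0,0,0.006],[0,0,0.006],[0,0,0.006],[0,0,0.006],[0,0,0.002]]' --gripper '[0,0,0,0,0]'

```text
clock: 17.77
eef_pos: [489.2, 249.6, 76.8]
orientation: [-0.639, -1.838, 1.835]
wrist_force: [-0.3, 0.3, -0.7]
finger_gap: -0.0
```

```bash
python3 lq.py
python3 - <<'E'
from h import *
f,K,M=cam('scene');u,v=proj(K,M,[510,200,60]).astype(int);print(u,v)
o=cv2.resize(f[v-70:v+60,u-85:u+85],None,fx=4.6,fy=4.6,interpolation=cv2.INTER_CUBIC);cv2.imwrite('pics/s6.png',cv2.convertScaleAbs(o,alpha=2,beta=10))
E
```

```text
a 1.2750380517462043 b 33.97858180479511 z 76.8450423780077 [-0.33  0.34 -0.75] [0.03 0.03 0.  ]
dist 9.0 turn [ 0.002 -0.001 -0.001]
dr [0.0003, -0.0002, -0.0002]
slide [[-0.0002, 0.0003, 0.0015], [-0.0002, 0.0003, 0.0015], [-0.0002, 0.0003, 0.0015], [-0.0002, 0.0003, 0.0015], [-0.0002, 0.0003, 0.0015], [-0.0002, 0.0003, 0.0015]]
401 291
```

View pics/s6.png

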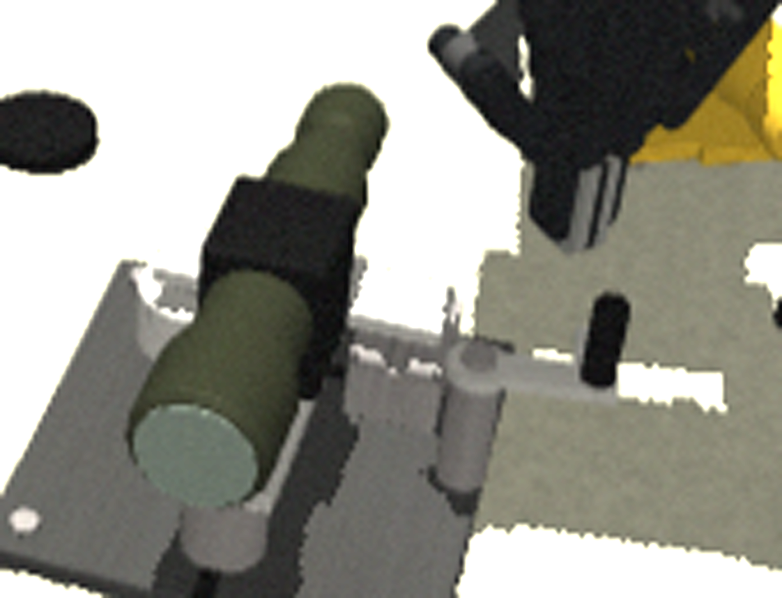

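Run:
```python
from lp import *
d=np.load('pics/scene0.npz');K,M=d['K'],d['M']
f=lambda p:((proj(K,M,p)-[401-85,291-70])*4.6).round(0)
print('tcp',f(robot.state()['eef_pos']))
for j in (1.5,1.2,.9,.6,.3,0):
    a=np.pi-j
    P=[o+Rz@np.array([-5+40*np.cos(a),72+40*np.sin(a),z]) for z in (63,96)]
    print(j,f(P[0]),f(P[1]))
```

```text
tcp [555. 296.]
1.5 [590. 376.] [605. 302.]
1.2 [586. 354.] [601. 279.]
0.9 [573. 331.] [587. 258.]
0.6 [551. 312.] [565. 238.]
0.3 [523. 297.] [535. 223.]
0 [490. 286.] [502. 213.]
```

The picture shows the latch still open. The pin is at crop (605,340), and the closed fingertips sit about 21 mm higher than the reported TCP, so they passed just over the pin. I'll go back the same way and lower by feel to TCP z≈53.

>>> drive_tool --dr '[[0,0,0],[0,0,0],[0,0,0],[0,0,0],[0,0,0],[0,0,0],[0,0,0]]' --slide '[[0,-0.003,-0.01],[0,0,-0.01],[0,0,-0.01],[0,0,-0.01],[0,0,-0.01],[0,0,-0.006],[0,0,0]]' --gripper '[0,0,0,0,0,0,0]'

```text
clock: 18.7
eef_pos: [527.2, 297.7, 80.3]
orientation: [-0.639, -1.84, 1.835]
wrist_force: [0.3, 0.1, 0.1]
finger_gap: 0.1
```

```bash
python3 lq.py
```

```text
a -59.9847439517032 b 33.88850666066653 z 80.25029449383277 [0.28 0.1  0.06] [-0.01 -0.   -0.04]
dist 70.2 turn [ 0.003 -0.001 -0.002]
dr [0.0005, -0.0001, -0.0003]
slide [[-0.0001, 0.0008, 0.0117], [-0.0001, 0.0008, 0.0117], [-0.0001, 0.0009, 0.0117], [-0.0001, 0.0009, 0.0117], [-0.0001, 0.0009, 0.0117], [-0.0001, 0.0009, 0.0117]]
```

>>> drive_tool --dr '[[0.002,0,0],[0,0,0],[0,0,0],[0,0,0]]' --slide '[[0,0.01,0],[0,0.01,0],[0,0.007,0],[0,0,0]]' --gripper '[0,0,0,0]'

```text
clock: 19.2
eef_pos: [526.0, 296.8, 50.2]
orientation: [-0.637, -1.835, 1.838]
wrist_force: [1.1, -1.1, 0.2]
finger_gap: -0.2
```

```bash
python3 lq.py
python3 - <<'E'
from lp import *
f,K,M=cam('scene');cv2.imwrite('pics/s7.png',f)
print('tcp',proj(K,M,robot.state()['eef_pos']).round(1),'pin',proj(K,M,W(-25.4,31.5,63)).round(1),proj(K,M,W(-25.4,31.5,96)).round(1))
g=f.max(2);u,v=proj(K,M,robot.state()['eef_pos']).astype(int)
for r in range(v-24,v+16,2): print(r,''.join('#' if x<45 else ('+' if x<90 else '.') for x in g[r,u-40:u+25]))
E
```

```text
a -58.56406775153095 b 34.30507728611746 z 50.221517426408845 [ 1.09 -1.05  0.18] [0.02 0.02 0.03]
dist 72.9 turn [-0.002 -0.001 -0.   ]
dr [-0.0003, -0.0002, -0.0]
slide [[-0.0002, -0.0041, 0.0114], [-0.0002, -0.0041, 0.0114], [-0.0002, -0.0041, 0.0114], [-0.0002, -0.0041, 0.0114], [-0.0002, -0.0041, 0.0114], [-0.0002, -0.0041, 0.0114]]
tcp [458.3 321. ] pin [444.5 302.3] [447.9 286. ]
297 ..................+++++++########+++###########++++##++##++++++++
299 +.................+++++++########++############++++##++#+++++++++
301 .++++.............++++++########+++###########++++##++##+++++++++
303 .................+++++++########+++###########++++##++#++++++++++
305 +++++++++.++++++++++++++++++##++++++#########++++##++#+++++++++++
307 +++++++#..........++++++++++++++++++++#######++++##++++++++++++++
309 ++++++#..........+++++++++++++++++++++++#####+++##+++++++++++++++
311 +++++++..........+++++++++++++++++++++++++++++++#++++++++++++++++
313 +++++#............+++++++++++++++++++++++++++++++++++++++++++++++
315 ++++++...........++++++++++++++++++++++++++++++++++++++++++++++++
317 ++++#+............+++++++++++++++++++++++++++++++++++++++++++++++
319 +++++.............++++++++++++++..+++++++++++++++++++++++++++++++
321 ++++.............+++++++++++++++..................++.++++++++++++
323 ++++.............+++++++++++++++.................................
325 ++++..............++++++++++++++.................................
327 ###++++..........++++++++++++++++................................
329 +#+++++++++++++++++++++++++++++++++++++++++++++++..+.............
331 +#+++++++++++++++++++++++++++++++++++++++++++++++++++++++++++++++
333 #.+.........+++++++++++++++++++++++++++++++++++++++++++++++++++++
335 +.............+++++++++++++++++++++++++++++++++++++++++++++++++++
```

Confirmed numerically: the tip is at row ~310 against 321 for the TCP, so the tip is at about z 72. Push again.

>>> drive_tool --dr '[[0,0,0],[0,0,0],[0,0,0],[0,0,0],[0,0,0],[0,0,0]]' --slide '[[0,0,0.006],[0,0,0.006],[0,0,0.006],[0,0,0.005],[0,0,0.005],[0,0,0.005]]' --gripper '[0,0,0,0,0,0]'

```text
clock: 20.0
eef_pos: [506.1, 273.4, 53.1]
orientation: [-0.642, -1.846, 1.827]
wrist_force: [-0.4, 3.0, 0.4]
finger_gap: 0.1
```

```bash
python3 lq.py
python3 - <<'E'
from lp import *
f,K,M=cam('scene');cv2.imwrite('pics/s8.png',f)
g=f.max(2)
for r in range(272,312,2): print(r,''.join('#' if x<40 else ('+' if x<90 else '.') for x in g[r,410:480]))
for j in (1.5,1.2,.9,.6,.3,0):
    a=np.pi-j; print(j,[proj(K,M,o+Rz@np.array([-5+40*np.cos(a),72+40*np.sin(a),z])).round(0) for z in (63,96)])
E
```

```text
a -27.848015768745604 b 35.468832341751614 z 53.14316714150771 [-0.4   3.    0.42] [ 0.51 -0.03 -0.04]
dist 43.8 turn [ 0.01  -0.003  0.   ]
dr [0.0017, -0.0005, 0.0001]
slide [[-0.0004, -0.0037, 0.0063], [-0.0004, -0.0037, 0.0063], [-0.0004, -0.0037, 0.0063], [-0.0004, -0.0037, 0.0063], [-0.0004, -0.0037, 0.0063], [-0.0004, -0.0037, 0.0063]]
272 ........................#################################+++++++++++++
274 ........................++###############################+++++++++++++
276 .........................++++###########################++++++++++++++
278 ........................++++++##################+++##+++++++++++++++++
280 .........................+++++++##############+##++##+++++++++++++++++
282 .........................+++++++###########++++##++#++++++++++++++++++
284 ..................+.....++++++++##########++++##++##++++++++++++++++++
286 ....+............++++++++++++++###########++++##++#+++++++++++++++++++
288 ...+.............++++++++++++++###########+++##++##+++++++++++++++++++
290 ...+.............+++++++++++++###########++++##++#++++++++++++++++++++
292 .
[... 324 characters left out ...]
+++++++++++++++++++++++++++++++++++++++++++++
302 +++++......+++++++++++++++++++++++++++++++++++++++++++++++++++++++++++
304 +++#++++...+++++++++++++++++++++++++++++++++++++++++++++++++++++++++++
306 ++##+++++++++++#++++++++++++++++++++++++++++++++++++++++++++++++++++++
308 ++##+++++++++++++++++++++++++............+++++++++++++++++++++++++++++
310 +##++++++++++++++++++++++++++..........................+..++++++++++++
1.5 [array([444., 303.]), array([448., 287.])]
1.2 [array([443., 298.]), array([447., 282.])]
0.9 [array([441., 293.]), array([444., 277.])]
0.6 [array([436., 289.]), array([439., 273.])]
0.3 [array([430., 285.]), array([432., 270.])]
0 [array([423., 283.]), array([425., 267.])]
```

The pin is moving: its bottom is now at row 297, so the latch is at about 1.1 rad. Continue.

>>> drive_tool --dr '[[0.003,0,0],[0.003,0,0],[0.002,0,0],[0,0,0],[0,0,0],[0,0,0]]' --slide '[[0,0.001,0.006],[0,0.0005,0.006],[0,0.0005,0.005],[0,0,0.005],[0,0,0.004],[0,0,0]]' --gripper '[0,0,0,0,0,0]'

```text
clock: 20.8
eef_pos: [490.4, 249.9, 51.5]
orientation: [-0.643, -1.837, 1.835]
wrist_force: [2.7, 0.8, 0.2]
finger_gap: -0.0
```

```bash
python3 lq.py
python3 - <<'E'
from lp import *
f,K,M=cam('scene');cv2.imwrite('pics/s9.png',f)
g=f.max(2)
for r in range(262,302,2): print(r,''.join('#' if x<40 else ('+' if x<90 else '.') for x in g[r,410:480]))
E
```

```text
a 0.3215466710416107 b 33.21095335229338 z 51.53560140627139 [2.67 0.75 0.22] [ 0.13 -0.26 -0.01]
dist 25.4 turn [ 0.002 -0.003 -0.004]
dr [0.0004, -0.0005, -0.0006]
slide [[-0.0001, -0.0039, 0.0016], [-0.0001, -0.0039, 0.0016], [-0.0, -0.0039, 0.0016], [-0.0, -0.0039, 0.0016], [-0.0, -0.0039, 0.0016], [-0.0, -0.0039, 0.0016]]
262 ...........###################################+####+++++++++++++++++++
264 .............###############################++++++++++++++++++++++++++
266 ...............+###########################+++++++++++++++++++++++++++
268 .................+##################+####+++++++++++++++++++++++++++++
270 ..................+#################++##++++++++++++++++++++++++++++++
272 .................++############+++##++#+++++++++++++++++++++++++++++++
274 ..................+###########+++##++##+++++++++++++++++++++++++++++..
276 ..................###########++++##++##++++++++++++++++++++++++++++++.
278 ..........++++++++###########++++##++#++++++++++++++++++++++++++++++..
280 ......+++++++++++###########++++##++##+++++++++++++++++++++++++++++...
282 ....+++++++++++++###########++++##++#+++++++++++++++++++++++++++++++..
284 ..+++++++++++++++###########++++#+++++++++++++++++++++++++++++++++++++
286 .++++..++++++++++##########++++##+++++++++++++++++++++++++++++++++++++
288 .++++...++++++++++++++++++++++++++++++++++++++++++++++++++++++++++++++
290 .+++++..++++++++++++++++++++++++++++++++++++++++++++++++++++++++++++++
292 ++++++.+++++++++++++++++++++++++++++++++++++++++++++++++++++++++++++++
294 ++++++##++++++++++++++++++++++++++++++++++++++++++++++++++++++++++++++
296 ++++++++++++++++++++++++++++++++++++++++++++++++++++++++++++++++++++++
298 +++++++++++++++++++++..+++++++++++++++++++++++++++++++++++++++++++++++
300 .+++++++++++++++++++..............++.+++++++++++++++++++++++++++++++++
```

>>> drive_tool --dr '[[0,0,0],[0,0,0],[0,0,0]]' --slide '[[0,0,0.004],[0,0,0.003],[0,0,0]]' --gripper '[0,0,0]'

```text
clock: 21.22
eef_pos: [487.3, 244.5, 52.0]
orientation: [-0.646, -1.84, 1.835]
wrist_force: [2.5, 1.1, -0.4]
finger_gap: -0.0
```

```bash
python3 lq.py
```

```text
a 6.501906891640718 b 32.30116408417253 z 52.03555379418745 [ 2.45  1.05 -0.45] [ 0.14 -0.43  0.11]
dist 23.2 turn [ 0.005 -0.003 -0.006]
dr [0.0008, -0.0005, -0.001]
slide [[0.0001, -0.0038, 0.0006], [0.0001, -0.0038, 0.0006], [0.0001, -0.0038, 0.0006], [0.0001, -0.0038, 0.0006], [0.0001, -0.0038, 0.0006], [0.0001, -0.0038, 0.0006]]
```

>>> drive_tool --dr '[[0,0,0],[0,0,0],[0,0,0],[0,0,0]]' --slide '[[0,0,0.003],[0,0,0.0025],[0,0,0.002],[0,0,0]]' --gripper '[0,0,0,0]'

```text
clock: 21.72
eef_pos: [487.1, 243.1, 52.6]
orientation: [-0.658, -1.857, 1.822]
wrist_force: [2.9, 0.2, -0.9]
finger_gap: -0.2
```

```bash
python3 lq.py
```

```text
a 7.722036858573266 b 31.612442102540026 z 52.576360615275014 [ 2.93  0.2  -0.89] [ 0.15 -0.36  0.03]
dist 22.6 turn [ 0.023 -0.005 -0.009]
dr [0.0038, -0.0008, -0.0016]
slide [[0.0002, -0.0037, 0.0003], [0.0002, -0.0037, 0.0003], [0.0002, -0.0037, 0.0003], [0.0002, -0.0037, 0.0003], [0.0002, -0.0037, 0.0004], [0.0002, -0.0037, 0.0004]]
```

>>> drive_tool --dr '[[0.003,0,0],[0.003,0,0],[0.003,0,0],[0.003,0,0],[0,0,0],[0,0,0],[0,0,0]]' --slide '[[0,0,-0.008],[0,0,-0.012],[0,0,-0.012],[0,-0.01,-0.01],[0,-0.04,0],[0,-0.05,0],[0,0,0]]' --gripper '[0,0,0,0,0,0,0]'

```text
clock: 22.6
eef_pos: [512.3, 279.1, 156.3]
orientation: [-0.645, -1.838, 1.836]
wrist_force: [0.2, 0.3, -0.5]
finger_gap: 0.2
```

```bash
python3 lq.py
python3 - <<'E'
from lp import *
f,K,M=cam('scene');cv2.imwrite('pics/s10.png',f)
u,v=proj(K,M,[500,200,60]).astype(int)
o1=cv2.resize(f[v-55:v+60,u-90:u+65],None,fx=5,fy=5,interpolation=cv2.INTER_CUBIC);cv2.imwrite('pics/c10.png',cv2.convertScaleAbs(o1,alpha=1.8,beta=10))
for j in (.3,.15,0):
    a=np.pi-j; print(j,[((proj(K,M,o+Rz@np.array([-5+40*np.cos(a),72+40*np.sin(a),z]))-[u-90,v-55])*5).round(0) for z in (63,96)])
E
```

```text
a -36.20058992209241 b 34.087998467767285 z 156.33998874263634 [ 0.19  0.33 -0.53] [-0.01  0.02  0.05]
dist 93.6 turn [ 0.003 -0.003 -0.005]
dr [0.0005, -0.0006, -0.0008]
slide [[-0.0001, 0.0135, 0.0077], [-0.0001, 0.0135, 0.0077], [-0.0002, 0.0135, 0.0077], [-0.0002, 0.0135, 0.0077], [-0.0002, 0.0135, 0.0077], [-0.0002, 0.0136, 0.0077]]
0.3 [array([583., 262.]), array([597., 183.])]
0.15 [array([566., 256.]), array([579., 177.])]
0 [array([548., 251.]), array([561., 172.])]
```

View pics/c10.png

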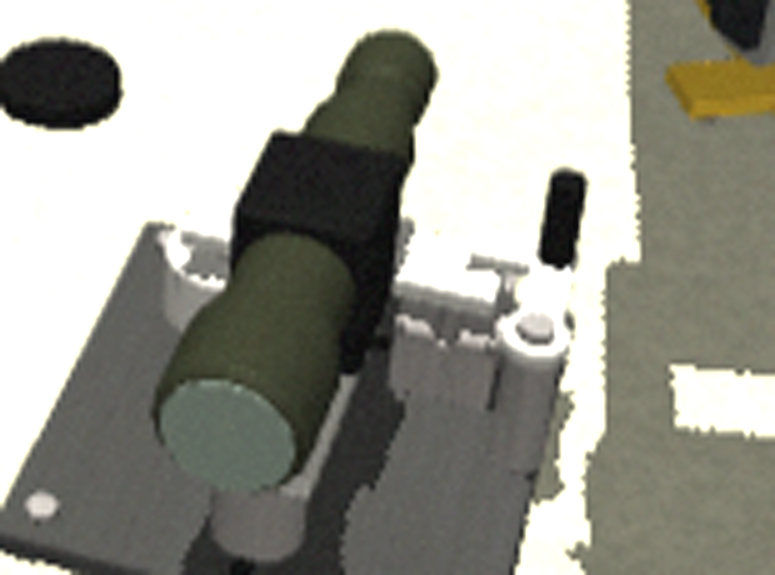

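The picture shows the scope standing and the latch swung in, with the pin at (558,262)–(568,172). Allowing for the known +10 px bias, that matches j≈0. I'll move the arm clear and take one last check from the top camera.

>>> drive_tool --dr '[[0,0,0],[0,0,0],[0,0,0],[0,0,0],[0,0,0]]' --slide '[[0,-0.04,-0.02],[0,-0.03,-0.05],[0,0,-0.06],[0,0,-0.06],[0,0,0]]' --gripper '[0,0,0,0,0]'

```text
clock: 23.28
eef_pos: [628.4, 431.0, 214.5]
orientation: [-0.63, -1.818, 1.843]
wrist_force: [-0.2, 0.2, -0.5]
finger_gap: -0.0
```

Run:
```python
from lp import *
f,K,M=cam('top');cv2.imwrite('pics/t11.png',f)
cv2.imwrite('pics/c11.png',cv2.convertScaleAbs(cv2.resize(f[150:250,195:305],None,fx=6,fy=6,interpolation=cv2.INTER_CUBIC),alpha=1.6))
c=lambda p:((proj(K,M,p)-[195,150])*6).round(0)
for j in (.3,.1,0):
    a=np.pi-j; print(j,[c(o+Rz@np.array([-5+40*np.cos(a),72+40*np.sin(a),z])) for z in (63,96)])
S=R.from_euler('z',.0965).as_matrix()
for n,(x,y,z) in dict(bL1=(-31,54,56),bL2=(-59,54,56),bR1=(-31,-54,56),bR2=(-59,-54,56),eye=(-105,0,90),obj=(95,0,90)).items(): print(n,c(np.array([535.5,162,z])+S@np.array([x,y,0])))
```

```text
0.3 [array([146., 430.]), array([130., 406.])]
0.1 [array([169., 432.]), array([153., 408.])]
0 [array([180., 432.]), array([165., 408.])]
bL1 [220. 377.]
bL2 [224. 452.]
bR1 [520. 354.]
bR2 [525. 429.]
eye [371. 545.]
obj [340.   1.]
```

View pics/c11.png

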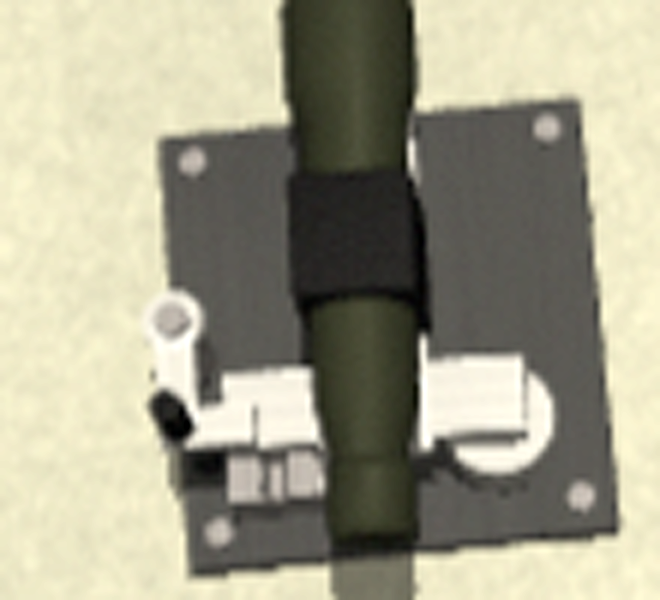

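The final top view shows the pin at (181,432)–(163,400), as predicted for j = 0. The tongue lies over the bar's left end, and the bar edges (222,375)–(525,355) are within about 3 px of prediction. Handing in.

```bash
python3 -c "
from cell import job
print(job.finish_job())"
```

```text
the job is handed in; nothing more can be done
None
```

The scope is standing on the stand with the latch swung shut over its plate. The job was handed in at about 23 s, with the arm well clear.

- **Placing:** I gripped the scope by its saddle and carried it upright. I lowered it by feel with only a few newtons of contact, then released it gently.
- **Seating check:** The tool stopped level at z = 65.1 mm, against 65.0 expected for home, with almost no side force. The latch tongue passed over the plate without any sign of striking it.
- **Final top view:** The latch pin is where it should be when shut, and the tongue lies over the left end of the cross bar. The scope's plate is within about 3 px of its seated position.

**What disagreed or was less certain:**
- **First latch push missed:** The closed fingertips sat about 21 mm higher than the reported tool position, so they passed over the pin. I backed off, went lower and the second push worked.
- **Wrist camera bias:** It read about 2 to 4 mm off sideways. I corrected for this from the pad, cup and bar positions.
- **End of the latch swing:** The last push stalled. I took this as the end stop, and the final top view agrees.
- **Feet in their seats:** Home is inferred from height, levelness, forces and the latch clearance; the feet themselves were not visible.

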